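Transfer the turned parts to the other rack in reverse order

ROBOT

A 6-joint arm with a two-finger parallel gripper is mounted at the origin on the work surface. World frame = base frame: x ahead of the robot, y to its left, z up, the work surface at z = 0. Lengths are in m, angles in rad, forces in N, time in s.
With the tool pointing down it reaches from about 0.35 to 0.8 m from the base axis. Payload 7.3 kg.
Tool frame: the origin (TCP) lies at the very end of the fingers, on their centre line; the grasp point (between the pads) lies 19 mm behind it; x points along the fingers, y is the direction in which the jaws open and shut, and the axes are right-handed (so a half turn about x gives the same grasp; the last joint's range is limited). The gripper opens to 85 mm and grips with 20 to 120 N. Pads are 22 mm wide; open, the fingers measure 114 mm over their backs; the gripper's body (76 mm by 85 mm) begins 54 mm behind the grasp point. The pads swing forward as they close: fully open they stand 13 mm farther back than shut.
Start: joints at [1.182, 0.342, 1.524, -0, 1.275, -0.146], TCP at [0.126, 0.51, 0.231] pointing down, gripper open.
Joint ranges: [-2.53, 2.53], [-0.77, 2.02], [0.04, 2.7], [-1, 4.14], [0.28, 2.66], [-3.11, 3.11]. Speed limits (rad/s): [2.57, 2.57, 3.14, 3.14, 3.14, 3.14].

INTERFACE

Orientations are given as [roll, pitch, yaw] about the fixed x, y, z axes, in that order (R = Rz(yaw) Ry(pitch) Rx(roll)).
In Python, from workcell import * gives the robot as it stands.
- The arm moves only by the tool send_rows, never from a script. Its argument "motion" is text: rows parted by semicolons, each of 6 numbers parted by spaces: the shift along the tool's x, y, z in cm, then the turn, a rotation vector about the tool's x, y, z in degrees. In form: tx ty tz wx wy wz; .... A call has 1 to 20 rows; each row shifts and turns the commanded pose from where the row before left it, along the tool's axes as they then stand; what a row does not reach is not made up. A row lasts 1/10 s, in which the tool goes at most 50 mm and 8.59 degrees, less where a joint would pass 70% of its speed; a pose out of reach is approached as far as the arm can. A call with a gripper value outside its range is refused whole. "jaw" is the closure, from 0 (fully open) to 1 (shut), set as the call begins (left out, the last holds). The fingers move at their own pace and stop on an object; "grip_force" is the grip in N (left out, the last holds). Time passes only in rows, so rows that do not move let the fingers close. It gives the time, the measured TCP pose, the force and the opening at its end, in the units of the state.
- get_state(): the state, without advancing time (a new reading comes with each control period).
- capture(name): name is "scene" or "top"; returns a dict with "img" (384x512x3 uint8, red, green, blue), "vfov" (degrees; the focal length in pixels is half the picture's height over the tangent of half this angle, whatever the lens; pixels are square), "cx", "cy" (the principal point, pixels), "rvec" (rotation vector, rad) and "tvec" (3), from world to camera coordinates, as OpenCV has them. Camera axes: x right, y down, z forward; pixel columns grow to the right and rows downward; lengths in m; the calibration is good to about 2 mm. A picture is of the moment at which its call begins. There is no depth.
- finish_job(): hands the job in, once; it reports no verdict.
Trained networks look in a picture, given as the dict that the camera call returned (one of the last four; its "shot" number tells which), for a name from the list of things; names that differ only in an ending like _2 or _b are one class to them, and where a whole thing is asked for, a point or a joint stands for the part that bears it (a point fixed in the world has none). Each returns a list of dicts, best first, with "confidence" (0 to 1); they miss things now and then, are a little off and sometimes report something else, mostly with a low value. They report only what shows in the picture. A call takes as long as a camera call. They do not tell look-alikes from the thing itself.
- recognise(picture, query): "location" ([x, y, z] in m, in the coordinates of the camera as it stood for that picture, good to about 4 mm: the middle of the surface that is visible of it).
The state is a dict: "t": time; "joint_pos": joint angles; "qd": joint speeds; "joint_torque": joint torques, N m; "eef_pos": TCP position; "tcp_rot": TCP orientation; "ft_force": force on the tool from outside, world axes, zero at the start; "ft_torque": the same for the moment, N m; "opening": finger opening in m.
Only numpy, scipy, OpenCV 4.12 (cv2) and the standard library are available. Lean on these libraries where they do the work, as an engineer would, in place of code of your own. Each camera call takes 0.05 s, during which the arm holds its last target.

TASK

Move the four steel parts from the full rack to the empty rack, one on each rubber pad, in reverse order: each rack has one tall end board to count from, and the part that now stands next to the full rack's tall end board must come farthest from the other rack's tall end board, and so on, so that the part now farthest from its board ends next to the other. Leave each part standing upright on its foot, centred on its pad, and let none fall over on the way.

Things in the scene. Friction and masses are not known exactly. Their poses are not given: they have to be found in the camera images.
- slug_mid (a point): round slug: plain cylinder, 34 mm diameter, 56 mm high, 0.4 kg. Plain bare steel, stands upright (z up) on its pad, its foot 22 mm above the bench. This point lies on its axis, half-way up.
- pin_mid (a point): stepped pin: round foot 38 mm diameter and 12 mm high, above it a slim shank of 24 mm diameter, 84 mm high in all, 0.36 kg. Plain bare steel, stands upright (z up) on its pad, its foot 22 mm above the bench. This point lies on its axis, half-way up.
- bush_mid (a point): flanged bush: flange at the foot 44 mm diameter and 8 mm high, above it a body of 30 mm diameter with a dark bore mark on top, 66 mm high in all, 0.33 kg. Plain bare steel, stands upright (z up) on its pad, its foot 22 mm above the bench. This point lies on its axis, half-way up.
- block_mid (a point): square block: 30 x 30 mm, 72 mm high, 0.5 kg; x and y are square to its side faces, turned at most 9 degrees from the rack's. Plain bare steel, stands upright (z up) on its pad, its foot 22 mm above the bench. This point lies on its axis, half-way up.
- pad_slug: the black rubber pad, 60 x 46 x 4 mm, fixed on the full rack, on which the slug stands at the start (it marks that start place and never moves). Origin: centre of its underside, 18 mm above the bench; x runs across the rack, y along the row TOWARDS the full rack's tall end board. The full rack is built like the empty rack, its tall end board fixed at its +y end (the end on the robot's left) and the low lip at the other end.
- pad_pin: the black rubber pad, 60 x 46 x 4 mm, fixed on the full rack, on which the stepped pin stands at the start (it marks that start place and never moves). Origin: centre of its underside, 18 mm above the bench; x runs across the rack, y along the row TOWARDS the full rack's tall end board.
- pad_bush: the black rubber pad, 60 x 46 x 4 mm, fixed on the full rack, on which the flanged bush stands at the start (it marks that start place and never moves). Origin: centre of its underside, 18 mm above the bench; x runs across the rack, y along the row TOWARDS the full rack's tall end board.
- pad_block: the black rubber pad, 60 x 46 x 4 mm, fixed on the full rack, on which the square block stands at the start (it marks that start place and never moves). Origin: centre of its underside, 18 mm above the bench; x runs across the rack, y along the row TOWARDS the full rack's tall end board.
- empty_rack: the empty rack, fixed: plywood board 90 mm wide (x) and 300 mm long (y), 18 mm thick, with four black rubber pads (60 x 46 mm, 4 mm thick, top 22 mm above the bench), the places, centred at x = 0 and y = +99, +33, -33, -99 mm; between them dividers 5 mm thick that rise 10 mm above the board (6 mm above the pads). Origin: centre of the board's underside, on the bench. A tall end board stands at one end, a thin lip 8 mm high at the other; which end is which varies
- end_board: the tall dark-wood end board of the empty rack, fixed across the rack at y = +143 mm or -143 mm of it (varies): 90 mm wide, 14 mm thick, 55 mm high, its top 73 mm above the bench. Origin: centre of its underside, 18 mm above the bench; axes parallel to the empty rack's. The nearest place is 44 mm from it, the next ones 66 mm further each
Not all that is in view belongs to the job. Leave any green or red look-alike of the part that bears block_mid alone. What is shaped like the part that bears pin_mid but yellow is not meant.

How it is judged:
At the end, for the whole second after the job is handed in: All four parts at rest, upright (0.1 rad), foot on the pad (5 mm), on the empty rack within 16 mm across and 13 mm along of the centre of their places; the k-th from the full rack's tall end board at the start is k-th from last counted from the empty rack's tall end board (x of slug_mid in the frame of empty_rack between -0.016 and 0.016 m and y of slug_mid in the frame of empty_rack between -0.12 and 0.12 m and z of slug_mid in the frame of empty_rack between 0.045 and 0.055 m and angle between each of slug_mid, pin_mid, bush_mid, block_mid's own z axis and vertical below 0.1 rad and linear speed of each of slug, pin, bush, block below 0.01 m/s and ((y of pad_pin in the frame of pad_slug between -0.231 and 0.033 m and y of pad_bush in the frame of pad_slug between -0.231 and 0.033 m and y of pad_block in the frame of pad_slug between -0.231 and 0.033 m and horizontal distance between slug_mid and end_board between 0.229 and 0.257 m) or (y of pad_pin in the frame of pad_slug between -0.165 and 0.099 m and y of pad_bush in the frame of pad_slug between -0.165 and 0.099 m and y of pad_block in the frame of pad_slug between -0.165 and 0.099 m and horizontal distance between slug_mid and end_board between 0.163 and 0.191 m) or (y of pad_pin in the frame of pad_slug between -0.099 and 0.165 m and y of pad_bush in the frame of pad_slug between -0.099 and 0.165 m and y of pad_block in the frame of pad_slug between -0.099 and 0.165 m and horizontal distance between slug_mid and end_board between 0.097 and 0.125 m) or (y of pad_pin in the frame of pad_slug between -0.033 and 0.231 m and y of pad_bush in the frame of pad_slug between -0.033 and 0.231 m and y of pad_block in the frame of pad_slug between -0.033 and 0.231 m and horizontal distance between slug_mid and end_board between 0.031 and 0.059 m)) and x of pin_mid in the frame of empty_rack between -0.016 and 0.016 m and y of pin_mid in the frame of empty_rack between -0.12 and 0.12 m and z of pin_mid in the frame of empty_rack between 0.059 and 0.069 m and ((y of pad_slug in the frame of pad_pin between -0.231 and 0.033 m and y of pad_bush in the frame of pad_pin between -0.231 and 0.033 m and y of pad_block in the frame of pad_pin between -0.231 and 0.033 m and horizontal distance between pin_mid and end_board between 0.229 and 0.257 m) or (y of pad_slug in the frame of pad_pin between -0.165 and 0.099 m and y of pad_bush in the frame of pad_pin between -0.165 and 0.099 m and y of pad_block in the frame of pad_pin between -0.165 and 0.099 m and horizontal distance between pin_mid and end_board between 0.163 and 0.191 m) or (y of pad_slug in the frame of pad_pin between -0.099 and 0.165 m and y of pad_bush in the frame of pad_pin between -0.099 and 0.165 m and y of pad_block in the frame of pad_pin between -0.099 and 0.165 m and horizontal distance between pin_mid and end_board between 0.097 and 0.125 m) or (y of pad_slug in the frame of pad_pin between -0.033 and 0.231 m and y of pad_bush in the frame of pad_pin between -0.033 and 0.231 m and y of pad_block in the frame of pad_pin between -0.033 and 0.231 m and horizontal distance between pin_mid and end_board between 0.031 and 0.059 m)) and x of bush_mid in the frame of empty_rack between -0.016 and 0.016 m and y of bush_mid in the frame of empty_rack between -0.12 and 0.12 m and z of bush_mid in the frame of empty_rack between 0.05 and 0.06 m and ((y of pad_slug in the frame of pad_bush between -0.231 and 0.033 m and y of pad_pin in the frame of pad_bush between -0.231 and 0.033 m and y of pad_block in the frame of pad_bush between -0.231 and 0.033 m and horizontal distance between bush_mid and end_board between 0.229 and 0.257 m) or (y of pad_slug in the frame of pad_bush between -0.165 and 0.099 m and y of pad_pin in the frame of pad_bush between -0.165 and 0.099 m and y of pad_block in the frame of pad_bush between -0.165 and 0.099 m and horizontal distance between bush_mid and end_board between 0.163 and 0.191 m) or (y of pad_slug in the frame of pad_bush between -0.099 and 0.165 m and y of pad_pin in the frame of pad_bush between -0.099 and 0.165 m and y of pad_block in the frame of pad_bush between -0.099 and 0.165 m and horizontal distance between bush_mid and end_board between 0.097 and 0.125 m) or (y of pad_slug in the frame of pad_bush between -0.033 and 0.231 m and y of pad_pin in the frame of pad_bush between -0.033 and 0.231 m and y of pad_block in the frame of pad_bush between -0.033 and 0.231 m and horizontal distance between bush_mid and end_board between 0.031 and 0.059 m)) and x of block_mid in the frame of empty_rack between -0.016 and 0.016 m and y of block_mid in the frame of empty_rack between -0.12 and 0.12 m and z of block_mid in the frame of empty_rack between 0.053 and 0.063 m and ((y of pad_slug in the frame of pad_block between -0.231 and 0.033 m and y of pad_pin in the frame of pad_block between -0.231 and 0.033 m and y of pad_bush in the frame of pad_block between -0.231 and 0.033 m and horizontal distance between block_mid and end_board between 0.229 and 0.257 m) or (y of pad_slug in the frame of pad_block between -0.165 and 0.099 m and y of pad_pin in the frame of pad_block between -0.165 and 0.099 m and y of pad_bush in the frame of pad_block between -0.165 and 0.099 m and horizontal distance between block_mid and end_board between 0.163 and 0.191 m) or (y of pad_slug in the frame of pad_block between -0.099 and 0.165 m and y of pad_pin in the frame of pad_block between -0.099 and 0.165 m and y of pad_bush in the frame of pad_block between -0.099 and 0.165 m and horizontal distance between block_mid and end_board between 0.097 and 0.125 m) or (y of pad_slug in the frame of pad_block between -0.033 and 0.231 m and y of pad_pin in the frame of pad_block between -0.033 and 0.231 m and y of pad_bush in the frame of pad_block between -0.033 and 0.231 m and horizontal distance between block_mid and end_board between 0.031 and 0.059 m))); the robot touches nothing.
It fails at once if the slug falls over (tilts more than 0.8 rad) (angle between slug_mid's own z axis and vertical above 0.8 rad).
It fails at once if the pin falls over (tilts more than 0.8 rad) (angle between pin_mid's own z axis and vertical above 0.8 rad).
It fails at once if the bush falls over (tilts more than 0.8 rad) (angle between bush_mid's own z axis and vertical above 0.8 rad).
It fails at once if the block falls over (tilts more than 0.8 rad) (angle between block_mid's own z axis and vertical above 0.8 rad).
It also fails if it takes over 106 s, if anything falls off the work surface, if the arm or the gripper's body presses on something with over 40 N, if the wrist force passes 120 N, or if a joint passes its speed limit or range.

## Working session

There is one attempt and no reset: what is moved stays moved. The work goes in short steps, Python scripts to look and compute and a tool call to move; the robot and the scene stay as the last step left them, time stands still between calls to the robot, and variables do not carry over. Pictures are saved under pics/ and viewed, and the job is handed in when it is done.

Besides the shell and the picture viewer there is one more tool, called after "Emit:" by a JSON object that holds its "name" and its "arguments", one argument or row to a line. send_rows: Moves the arm, as the interface text tells. Its arguments: {"type":"object","properties":{"motion":{"type":"string"},"jaw":{"type":"number"},"grip_force":{"type":"number"}},"required":["motion"]}

```bash
ls; mkdir -p pics; cat > h.py <<'E'
from workcell import *
import numpy as np, cv2
def K(p):
    h=p["img"].shape[0]; f=h/2/np.tan(np.radians(p["vfov"])/2)
    return np.array([[f,0,p["cx"]],[0,f,p["cy"]],[0,0,1]])
def Rt(p): return cv2.Rodrigues(np.array(p["rvec"],float))[0],np.array(p["tvec"],float)
def c2w(p,x):
    R,t=Rt(p); return R.T@(np.array(x)-t)
def proj(p,X):
    R,t=Rt(p); x=(K(p)@(R@np.atleast_2d(X).T+t[:,None])).T; return x[:,:2]/x[:,2:]
def ray(p,uv,z):
    R,t=Rt(p); d=R.T@np.linalg.inv(K(p))@np.array([uv[0],uv[1],1.]); c=-R.T@t
    return c+d*(z-c[2])/d[2]
def save(p,n,crop=None,s=1):
    im=p["img"][...,::-1]
    if crop: im=im[crop[1]:crop[3],crop[0]:crop[2]]
    cv2.imwrite("pics/"+n,cv2.resize(im,None,fx=s,fy=s,interpolation=cv2.INTER_CUBIC))
E
python3 - <<'E'
from h import *
for n in("scene","top"):
    p=capture(n); save(p,n+"1.png",s=1.5)
    print(n,p["vfov"],p["cx"],p["cy"],c2w(p,[0,0,0]))
    for q in["slug_mid","pin_mid","bush_mid","block_mid","pad_slug","empty_rack","end_board"]:
        for r in recognise(p,q):
            w=c2w(p,r["location"]);print(q,round(r["confidence"],2),w.round(3),proj(p,w).round())
s=get_state();print(s)
E
```

```text
pics
scene 50.46127309021651 255.6672209203547 189.2280630245884 [ 1.25341288 -0.2070344   0.66574726]
slug_mid 0.63 [0.538 0.271 0.058] [[355. 186.]]
pin_mid 0.92 [0.513 0.073 0.067] [[277. 191.]]
pin_mid 0.58 [0.408 0.077 0.037] [[265. 177.]]
bush_mid 0.85 [0.529 0.142 0.056] [[306. 194.]]
block_mid 0.91 [0.644 0.237 0.051] [[363. 217.]]
block_mid 0.75 [0.536 0.212 0.071] [[334. 185.]]
block_mid 0.58 [0.404 0.234 0.045] [[319. 164.]]
pad_slug 0.63 [0.544 0.262 0.024] [[351. 199.]]
empty_rack 0.81 [ 0.51  -0.195  0.016] [[169. 228.]]
end_board 0.61 [ 0.543 -0.047  0.07 ] [[233. 207.]]
top 46.920852595041055 256.8061620716742 188.03078003822023 [0.42937518 0.01841077 1.01288523]
slug_mid 0.82 [0.524 0.273 0.078] [[130. 190.]]
slug_mid 0.26 [0.5   0.077 0.071] [[223. 201.]]
pin_mid 0.73 [0.503 0.08  0.068] [[222. 199.]]
pin_mid 0.61 [0.4   0.078 0.05 ] [[223. 247.]]
bush_mid 0.64 [0.512 0.145 0.081] [[191. 195.]]
block_mid 0.68 [0.623 0.241 0.068] [[147. 145.]]
block_mid 0.65 [0.524 0.271 0.079] [[131. 190.]]
block_mid 0.62 [0.522 0.205 0.096] [[161. 190.]]
pad_slug 0.55 [ 0.514 -0.041  0.071] [[278. 193.]]
empty_rack 0.64 [0.499 0.078 0.069] [[223. 201.]]
empty_rack 0.59 [ 0.492 -0.185  0.02 ] [[341. 204.]]
end_board 0.52 [ 0.518 -0.043  0.07 ] [[279. 191.]]
{'t': 0.8, 'joint_pos': array([ 1.18203415e+00,  3.41964037e-01,  1.52411080e+00,  3.48692187e-05,
        1.27535297e+00, -1.45984662e-01]), 'qd': array([ 0.00088808, -0.00181889, -0.00010663,  0.00239532,  0.00076593,
        0.00083918]), 'joint_torque': array([-8.16067823e-04, -4.33521187e+01, -2.46263677e+01, -1.69770415e-04,
        4.12883492e-05, -4.32014497e-05]), 'eef_pos': array([0.12618135, 0.50964111, 0.23133641]), 'tcp_rot': array([1.62448569, 1.57062814, 1.38169803]), 'ft_force': array([ 0.39288846, -0.17353929,  0.27621702]), 'ft_torque': array([0.0042008 , 0.01055782, 0.0195233 ]), 'opening': 0.0851206544582677}
```

View pics/scene1.png

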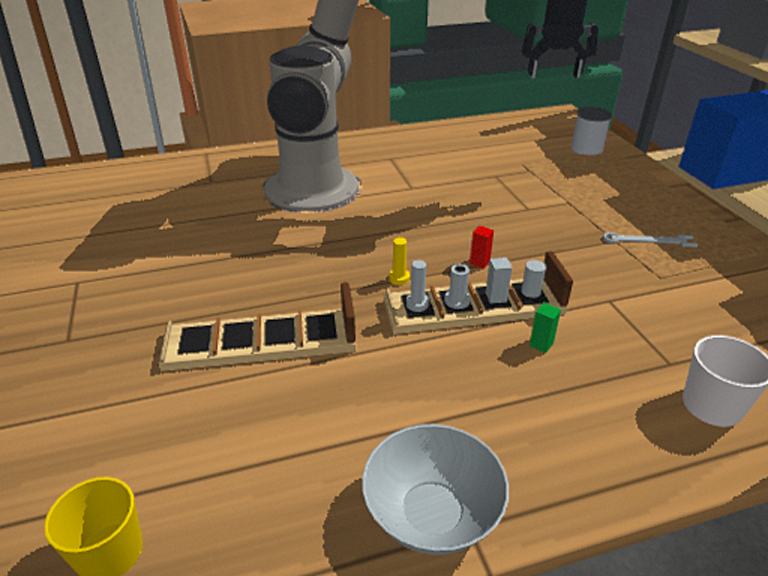

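View pics/top1.png

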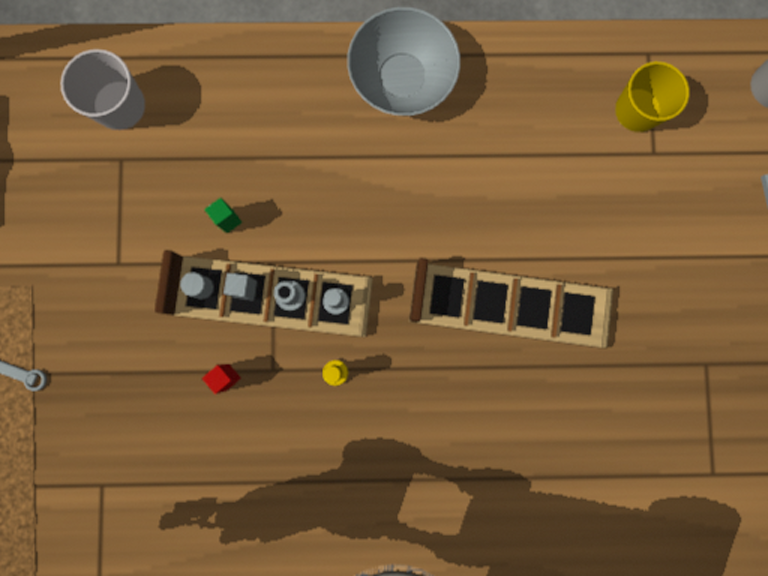

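```bash
python3 - <<'E'
from h import *
p=capture("top"); np.save("p.npy",p,allow_pickle=True)
save(p,"c1.png",(95,155,265,235),4.5); save(p,"c2.png",(265,160,425,240),4.5)
im=p["img"].astype(int)
m=(im.max(2)<45).astype(np.uint8)
n,l,st,c=cv2.connectedComponentsWithStats(m)
for i in range(1,n):
    if 60<st[i,4]<2000: print(st[i],c[i].round(1),ray(p,c[i],.022).round(4), cv2.minAreaRect(np.argwhere(l==i)[:,::-1].astype(np.float32)))
from scipy.spatial.transform import Rotation as R
s=get_state();print(R.from_euler("xyz",s["tcp_rot"]).as_matrix().round(3))
E
```

```text
[109 169  12  40 289] [114.8 188.8] [0.5335 0.3226 0.022 ] ((114.90001678466797, 188.6999969482422), (7.353909969329834, 39.59797668457031), 8.130102157592773)
[124 178  24  28 281] [137.6 192.5] [0.5243 0.2715 0.022 ] ((135.4726104736328, 191.70082092285156), (19.951719284057617, 25.851659774780273), 7.765164852142334)
[154 183  23  26 265] [167.  198.2] [0.5106 0.2058 0.022 ] ((164.81222534179688, 194.90829467773438), (19.560230255126953, 25.50759506225586), 7.594643592834473)
[287 184  22  27 493] [297.5 196.9] [ 0.5094 -0.0871  0.022 ] ((297.515380859375, 196.87693786621094), (19.349416732788086, 25.427120208740234), 7.125016689300537)
[213 188  22  28 235] [223.  202.7] [0.4988 0.0804 0.022 ] ((223.12307739257812, 201.51536560058594), (19.473453521728516, 25.303083419799805), 7.125016689300537)
[316 188  22  27 485] [326.6 200.9] [ 0.4994 -0.1524  0.022 ] ((326.63848876953125, 200.89230346679688), (19.349416732788086, 24.93098258972168), 7.125016689300537)
[345 192  22  27 486] [355.7 204.8] [ 0.4897 -0.2177  0.022 ] ((355.7231140136719, 204.7153778076172), (19.473451614379883, 25.055015563964844), 7.125016689300537)
[374 195  22  28 489] [384.7 208.7] [ 0.4802 -0.2828  0.022 ] ((384.6881103515625, 208.61880493164062), (19.40322494506836, 25.57245635986328), 5.710593223571777)
[183 199  21  13 113] [194.  207.5] [0.4888 0.1454 0.022 ] ((193.0, 205.0), (12.0, 20.0), 90.0)
[[ 0.     0.24   0.971]
 [ 0.     0.971 -0.24 ]
 [-1.     0.    -0.   ]]
```

View pics/c1.png

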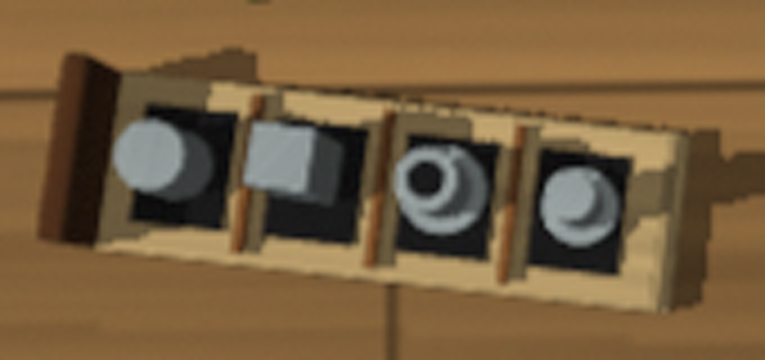

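View pics/c2.png

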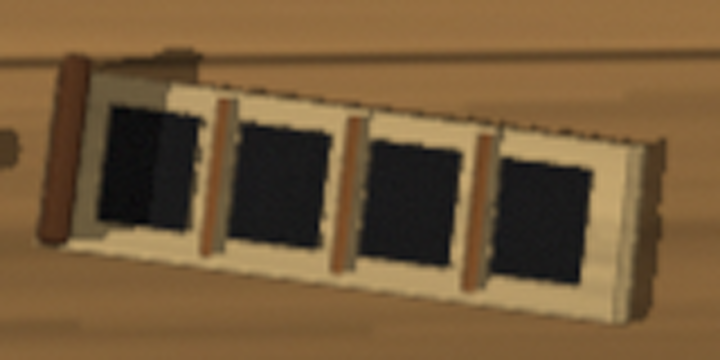

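```bash
cat > meas.py <<'E'
from h import *
E
python3 - <<'E'
from h import *
p=np.load("p.npy",allow_pickle=True).item()
q=capture("scene")
im=cv2.resize(q["img"][...,::-1],None,fx=3,fy=3,interpolation=cv2.INTER_CUBIC)
it=cv2.resize(p["img"][...,::-1],None,fx=3,fy=3,interpolation=cv2.INTER_CUBIC)
D={"slug":((149,156),.078,17),"block":((280,156),.094,15),"bush":((428,182),.088,15),"pin":((578,199),.106,12)}
for n,(c,z,r) in D.items():
    uv=(np.array(c)+.5)/4.5-.5+[95,155]; X=ray(p,uv,z); print(n,X.round(4))
    a=np.linspace(0,6.3,40)
    for h in (z,.022):
      C=np.c_[X[0]+r/1e3*np.cos(a),X[1]+r/1e3*np.sin(a),0*a+h]
      for P,I in((q,im),(p,it)):
        cv2.polylines(I,[((proj(P,C)+.5)*3-.5).round().astype(int)],True,(0,0,255) if h==z else (0,255,255),1)
for x in((135.5,191.7),(164.8,194.9),(223.1,201.5)):print(ray(p,x,.022).round(4))
E_=[(0.5094,-0.0871),(0.4994,-.1524),(.4897,-.2177),(.4802,-.2828)]
u=np.array([.1475,.989]);v=np.array([.989,-.1475])
for e in E_:
    C=np.array([np.r_[np.array(e)+sx*.03*v+sy*.023*u,.022] for sx,sy in((1,1),(1,-1),(-1,-1),(-1,1))])
    for P,I in((q,im),(p,it)): cv2.polylines(I,[((proj(P,C)+.5)*3-.5).round().astype(int)],True,(0,0,255),1)
cv2.imwrite("pics/o1.png",im[420:760,300:1150][:, :800]);cv2.imwrite("pics/o2.png",it[480:720,290:810])
cv2.imwrite("pics/o3.png",it[480:720,780:1300])
E
```

```text
slug [0.5262 0.2781 0.078 ]
block [0.5237 0.2133 0.094 ]
bush [0.5112 0.1458 0.088 ]
pin [0.5008 0.075  0.106 ]
[0.5263 0.2762 0.022 ]
[0.5181 0.2107 0.022 ]
[0.5015 0.0802 0.022 ]
```

View pics/o1.png

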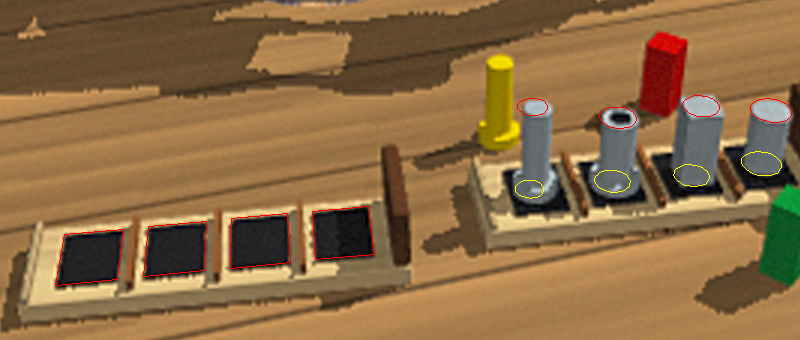

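View pics/o2.png

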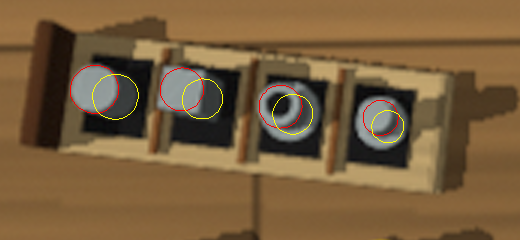

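```bash
python3 - <<'E'
from h import *
p=np.load("p.npy",allow_pickle=True).item()
a=p["img"][180:225,175:240,::-1]
I=cv2.resize(a,None,fx=12,fy=12,interpolation=cv2.INTER_CUBIC)
t=np.linspace(0,6.3,40)
for x,y,z,r in((.5008,.075,.106,12),(.5008,.075,.034,19),(.5112,.1458,.088,15),(.5112,.1458,.03,22)):
    C=np.c_[x+r/1e3*np.cos(t),y+r/1e3*np.sin(t),0*t+z]
    cv2.polylines(I,[((proj(p,C)-[175,180]+.5)*12-.5).round().astype(int)],True,(0,0,255),1)
cv2.imwrite("pics/o4.png",I)
E
```

```text
(no output)
```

View pics/o4.png

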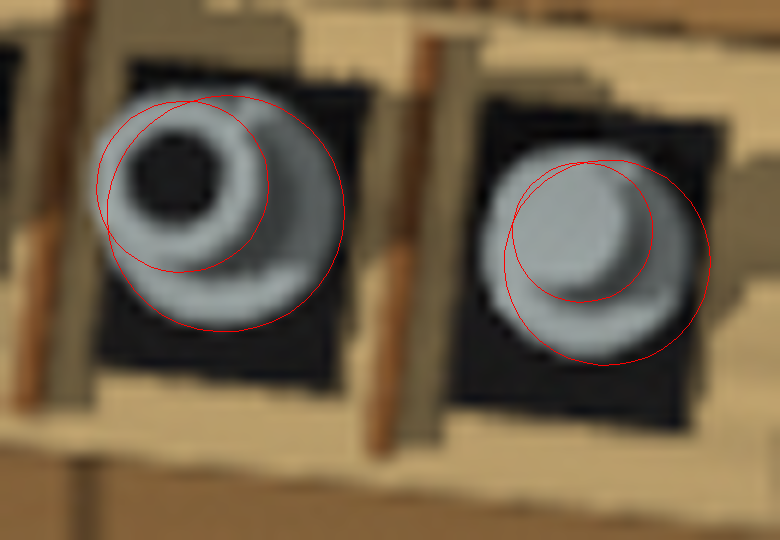

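Emit:
{"name": "send_rows", "arguments": {
  "motion": "0 0 0 8.31 0 0;0 0 0 8.31 0 0;0 0 0 8.31 0 0;0 0 0 8.31 0 0;0 0 0 8.31 0 0;0 0 0 8.31 0 0;0 0 0 8.31 0 0;0 0 0 8.31 0 0;0 0 0 8.31 0 0;0 0 0 8.31 0 0;0 0 0 0 0 0;0 0 0 0 0 0",
  "jaw": 0,
  "grip_force": 60
}}

```text
t: 2.1
eef_pos: [0.1262, 0.5096, 0.2313]
tcp_rot: [2.975, 1.571, 1.285]
ft_force: [-0.4, -0.5, -0.7]
opening: 0.0854
```

```bash
cat > d.py <<'E'
from h import *
from scipy.spatial.transform import Rotation as R
s=get_state();M=R.from_euler("xyz",s["tcp_rot"]).as_matrix();T=s["eef_pos"]
print(s["t"],T.round(4),"yaw",np.degrees(np.arctan2(M[1,1],M[0,1])).round(2),M[:,0].round(4),s["joint_pos"].round(2),s["opening"],s["ft_force"].round(1))
P={"pin":(.5025,.0783,.056),"bush":(.5127,.1472,.043),"block":(.524,.2135,.051),"slug":(.5265,.2785,.036),
"Ppin":(.5094,-.0871,.056),"Pbush":(.4994,-.1524,.043),"Pblock":(.4897,-.2177,.051),"Pslug":(.4802,-.2828,.036)}
for n,x in P.items(): print(n,(M.T@(np.array(x)-T)*100).round(2))
E
python3 d.py
```

```text
2.1 [0.1262 0.5096 0.2313] yaw -6.79 [ 0.e+00  1.e-04 -1.e+00] [1.18 0.34 1.52 0.   1.28 1.3 ] 0.08540667372531777 [-0.4 -0.5 -0.7]
pin [17.53 42.46 38.38]
bush [18.83 42.66 31.42]
block [18.03 43.   24.71]
slug [19.53 42.48 18.22]
Ppin [17.53 45.1  54.73]
Pbush [18.83 44.88 61.33]
Pblock [18.03 44.69 67.93]
Pslug [19.53 44.52 74.51]
```

Emit:
{"name": "send_rows", "arguments": {
  "motion": "0 1 1 0 0 0;0 2 2 0 0 0;0 3 2.6 0 0 0;0 3 2.6 0 0 0;0 3 2.6 0 0 0;0 3 2.6 0 0 0;0 3 2.6 0 0 0;0 3 2.6 0 0 0;0 3 2.6 0 0 0;0 3 2.6 0 0 0;0 3 2.6 0 0 0;0 3 2.6 0 0 0;0 3 2.6 0 0 0;0 3 2.6 0 0 0;0 2 2.6 0 0 0;0 1.5 1.6 0 0 0;0 0 0 0 0 0;0 0 0 0 0 0"
}}

```text
t: 3.9
eef_pos: [0.5006, 0.076, 0.2311]
tcp_rot: [-1.792, 1.57, 2.798]
ft_force: [-0.3, -1.1, 0.7]
opening: 0.0854
```

```bash
python3 d.py|head -2
```

```text
3.9 [0.5006 0.076  0.2311] yaw -7.02 [-8.e-04  3.e-04 -1.e+00] [-0.    0.31  1.57  0.    1.26  0.12] 0.08535417442390879 [-0.3 -1.1  0.7]
pin [17.51  0.17 -0.25]
```

Emit:
{"name": "send_rows", "arguments": {
  "motion": "1.5 0.17 -0.25 0 0 0;2.5 0 0 0 0 0;3 0 0 0 0 0;3 0 0 0 0 0;2.5 0 0 0 0 0;2 0 0 0 0 0;1.5 0 0 0 0 0;1 0 0 0 0 0;0.5 0 0 0 0 0;0 0 0 0 0 0;0 0 0 0 0 0;0 0 0 0 0 0"
}}

```text
t: 5.1
eef_pos: [0.5036, 0.079, 0.0571]
tcp_rot: [1.756, 1.569, 0.063]
ft_force: [-0.2, -0.5, 0.4]
opening: 0.0855
```

```bash
python3 d.py|head -2; python3 - <<'E'
from h import *
q=capture("scene");save(q,"s2.png",(200,60,420,260),3.6)
E
```

```text
5.1 [0.5036 0.079  0.0571] yaw -7.0 [ 1.5e-03  1.0e-04 -1.0e+00] [0.01 0.53 1.78 0.   0.83 0.13] 0.08553438544532241 [-0.2 -0.5  0.4]
pin [ 0.11 -0.1   0.08]
```

View pics/s2.png

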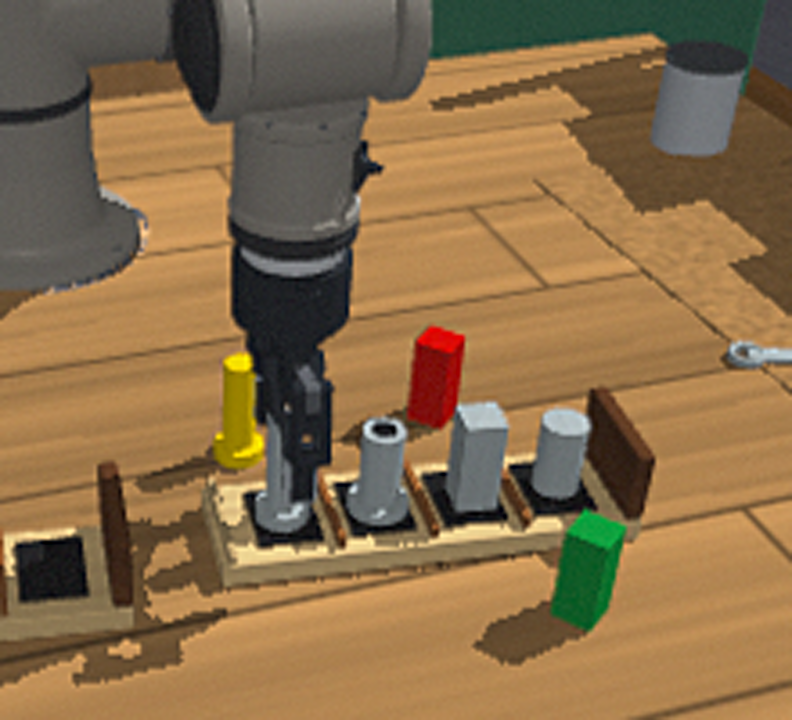

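Emit:
{"name": "send_rows", "arguments": {
  "motion": "0 -0.1 0.1 0 0 0;0 0 0 0 0 0;0 0 0 0 0 0;0 0 0 0 0 0;0 0 0 0 0 0;0 0 0 0 0 0;0 0 0 0 0 0;0 0 0 0 0 0;0 0 0 0 0 0;0 0 0 0 0 0;0 0 0 0 0 0;0 0 0 0 0 0",
  "jaw": 1,
  "grip_force": 60
}}

```text
t: 6.35
eef_pos: [0.5022, 0.078, 0.0564]
tcp_rot: [1.783, 1.57, 0.09]
ft_force: [1.1, -0.6, 3.6]
opening: 0.0222
```

```bash
python3 d.py|head -2; python3 - <<'E'
from h import *
q=capture("scene");save(q,"s3.png",(220,100,370,230),5)
E
```

```text
6.35 [0.5022 0.078  0.0564] yaw -7.01 [ 5.e-04  0.e+00 -1.e+00] [0.   0.53 1.79 0.   0.83 0.13] 0.022174750555783378 [ 1.1 -0.6  3.6]
pin [ 0.04  0.02 -0.03]
```

View pics/s3.png

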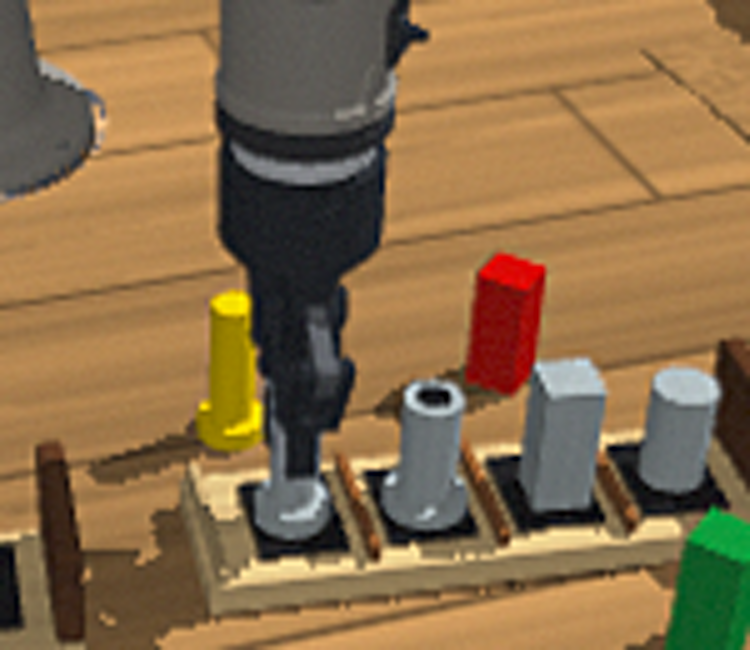

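Emit:
{"name": "send_rows", "arguments": {
  "motion": "-0.3 0 0 0 0 0;-0.6 0 0 0 0 0;-1 0 0 0 0 0;-1.5 0 0 0 0 0;-2 0 0 0 0 0;-2 0 0 0 0 0;-1.5 0 0 0 0 0;-1.2 0 0 0 0 0;-0.6 0 0 0 0 0;-0.3 0 0 0 0 0;0 0 0 0 0 0;0 0 0 0 0 0"
}}

```text
t: 7.6
eef_pos: [0.5016, 0.078, 0.1656]
tcp_rot: [-1.496, 1.569, 3.094]
ft_force: [-0.3, -0.6, -3.5]
opening: 0.0226
```

```bash
python3 d.py; python3 - <<'E'
from h import *
q=capture("scene");save(q,"s4.png",(220,60,370,230),4)
q=capture("top");save(q,"t4.png",(100,100,300,250),3)
E
```

```text
7.6 [0.5016 0.078  0.1656] yaw -7.01 [-1.4e-03  1.0e-04 -1.0e+00] [0.   0.38 1.67 0.   1.1  0.13] 0.022593662247031056 [-0.3 -0.6 -3.5]
pin [10.96  0.1  -0.04]
bush [12.26  0.27 -7.  ]
block [ 11.46   0.59 -13.72]
slug [ 12.96   0.04 -20.2 ]
Ppin [10.96  2.8  16.29]
Pbush [12.26  2.61 22.9 ]
Pblock [11.46  2.44 29.49]
Pslug [12.96  2.3  36.07]
```

View pics/s4.png

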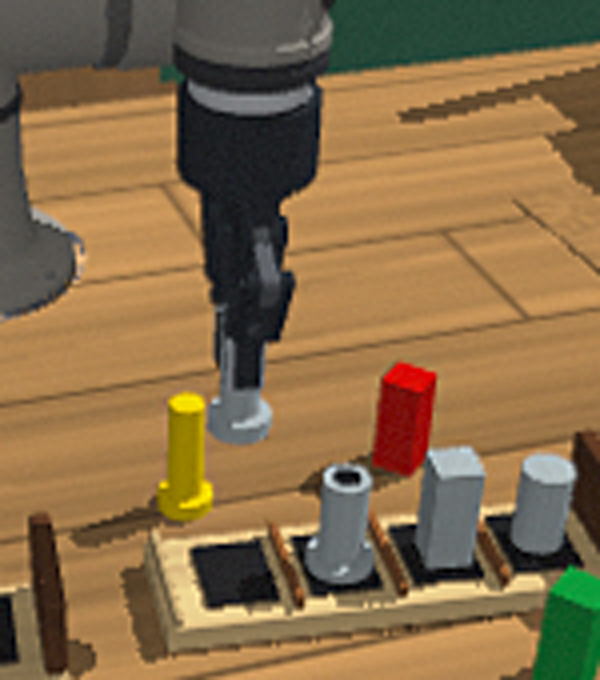

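Emit:
{"name": "send_rows", "arguments": {
  "motion": "0 0.1 0.5 0 0 0;0 0.2 1 0 0 0;0 0.3 1.8 0 0 0;0 0.4 2.4 0 0 0;0 0.4 2.6 0 0 0;0 0.4 2.6 0 0 0;0 0.4 2.4 0 0 0;0 0.3 1.6 0 0 0;0 0.2 0.9 0 0 0;0 0.1 0.5 0 0 0;0 0 0 0 0 0;0 0 0 0 0 0;0 0 0 0 0 0;1 0 0 0 0 0;2 0 0 0 0 0;2 0 0 0 0 0;2 0 0 0 0 0;1.5 0 0 0 0 0;0 0 0 0 0 0;0 0 0 0 0 0"
}}

```text
t: 9.7
eef_pos: [0.5099, -0.0869, 0.0811]
tcp_rot: [-1.924, 1.57, 2.666]
ft_force: [1.0, -0.7, -2.8]
opening: 0.0227
```

```bash
python3 d.py|sed -n '1p;6p'
```

```text
9.7 [ 0.5099 -0.0869  0.0811] yaw -6.98 [-6.e-04  3.e-04 -1.e+00] [-0.32  0.5   1.74  0.    0.9  -0.2 ] 0.022663637305882472 [ 1.  -0.7 -2.8]
Ppin [ 2.51 -0.04  0.03]
```

Lower to touch; release at ~0.5 mm over the start height.

Emit:
{"name": "send_rows", "arguments": {
  "motion": "0.8 0 0 0 0 0;0.8 0 0 0 0 0;0.5 0 0 0 0 0;0.2 0 0 0 0 0;0.1 0 0 0 0 0;0.05 0 0 0 0 0;0 0 0 0 0 0;0 0 0 0 0 0;0 0 0 0 0 0"
}}

```text
t: 10.6
eef_pos: [0.51, -0.0872, 0.0569]
tcp_rot: [1.665, 1.57, -0.028]
ft_force: [-0.2, 0.4, -3.6]
opening: 0.023
```

```bash
python3 d.py|sed -n '1p;6p'; python3 - <<'E'
from h import *
q=capture("scene");save(q,"s5.png",(90,100,260,250),4)
E
```

```text
10.6 [ 0.51   -0.0872  0.0569] yaw -7.01 [ 3.e-04 -0.e+00 -1.e+00] [-0.32  0.54  1.76  0.    0.84 -0.2 ] 0.023033379955089417 [-0.2  0.4 -3.6]
Ppin [ 0.09 -0.06 -0.  ]
```

View pics/s5.png

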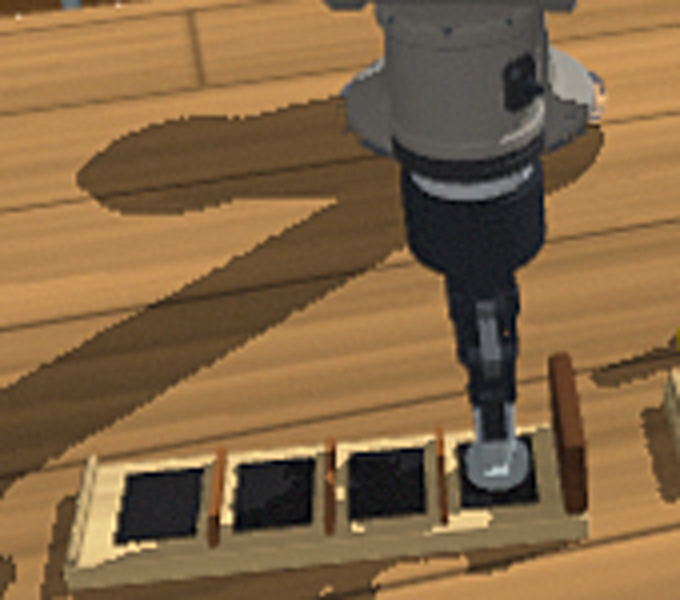

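Emit:
{"name": "send_rows", "arguments": {
  "motion": "0.05 0 0 0 0 0;0.05 0 0 0 0 0;0.05 0 0 0 0 0;0 0 0 0 0 0;0 0 0 0 0 0"
}}

```text
t: 11.15
eef_pos: [0.5102, -0.0872, 0.0564]
tcp_rot: [1.427, 1.57, -0.266]
ft_force: [-2.5, 0.6, 7.4]
opening: 0.0222
```

Contact (7 N up). Release.

Emit:
{"name": "send_rows", "arguments": {
  "motion": "0 0 0 0 0 0;0 0 0 0 0 0;0 0 0 0 0 0;0 0 0 0 0 0;0 0 0 0 0 0;0 0 0 0 0 0;0 0 0 0 0 0;0 0 0 0 0 0;0 0 0 0 0 0;0 0 0 0 0 0",
  "jaw": 0
}}

```text
t: 12.15
eef_pos: [0.5099, -0.0872, 0.0553]
tcp_rot: [2.494, 1.571, 0.8]
ft_force: [0.5, -0.1, 0.4]
opening: 0.0852
```

Emit:
{"name": "send_rows", "arguments": {
  "motion": "-0.5 0 0 0 0 0;-1 0 0 0 0 0;-2 0 0 0 0 0;-2.5 0 0 0 0 0;-2.5 0 0 0 0 0;-2 0 0 0 0 0;-1 0 0 0 0 0;-0.5 0 0 0 0 0;0 0 0 0 0 0"
}}

```text
t: 13.05
eef_pos: [0.51, -0.0872, 0.1756]
tcp_rot: [1.524, 1.57, -0.169]
ft_force: [-0.7, -0.4, -0.3]
opening: 0.0851
```

```bash
python3 d.py|sed -n '1,3p'; python3 - <<'E'
from h import *
q=capture("scene");save(q,"s6.png",(90,100,260,250),4)
E
```

```text
13.05 [ 0.51   -0.0872  0.1756] yaw -7.01 [ 6.e-04 -1.e-04 -1.e+00] [-0.32  0.38  1.63  0.    1.13 -0.2 ] 0.08505832301289963 [-0.7 -0.4 -0.3]
pin [ 11.96  -2.77 -16.33]
bush [ 13.26  -2.6  -23.3 ]
```

View pics/s6.png

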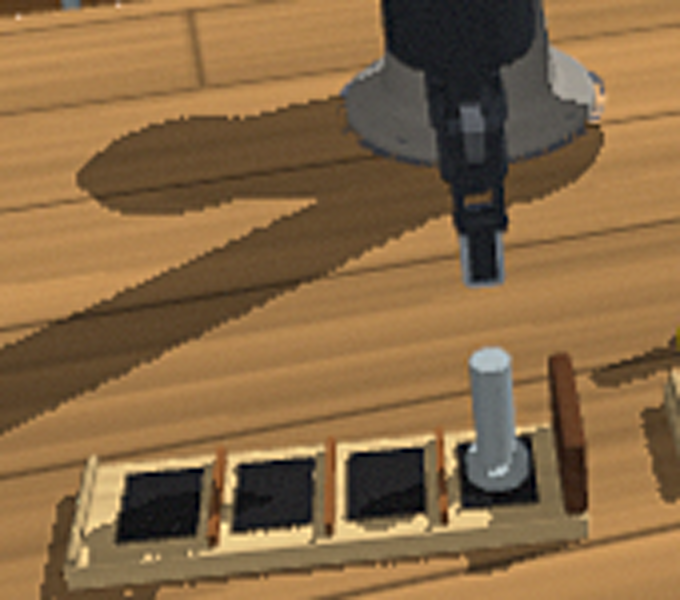

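Emit:
{"name": "send_rows", "arguments": {
  "motion": "0 -0.1 -1 0 0 0;0 -0.2 -2 0 0 0;0 -0.4 -3.4 0 0 0;0 -0.5 -3.8 0 0 0;0 -0.5 -3.8 0 0 0;0 -0.4 -3.8 0 0 0;0 -0.3 -3 0 0 0;0 -0.1 -1.7 0 0 0;0 -0.1 -0.8 0 0 0;0 0 0 0 0 0;0 0 0 0 0 0;1 0 0 0 0 0;2 0 0 0 0 0;2 0 0 0 0 0;0 0 0 0 0 0;0 0 0 0 0 0"
}}

```text
t: 14.7
eef_pos: [0.5125, 0.1466, 0.1251]
tcp_rot: [-1.325, 1.57, -3.019]
ft_force: [-0.1, 0.8, 0.4]
opening: 0.0854
```

```bash
python3 d.py|sed -n '1p;3p'
```

```text
14.7 [0.5125 0.1466 0.1251] yaw -7.08 [-9.e-04 -1.e-04 -1.e+00] [0.13 0.47 1.65 0.   1.03 0.26] 0.08536165522288637 [-0.1  0.8  0.4]
bush [ 8.21  0.02 -0.07]
```

Emit:
{"name": "send_rows", "arguments": {
  "motion": "1 0 -0.1 0 0 0;2 0 0 0 0 0;2 0 0 0 0 0;1.5 0 0 0 0 0;1 0 0 0 0 0;0.5 0 0 0 0 0;0.2 0 0 0 0 0;0 0 0 0 0 0;0 0 0 0 0 0"
}}

```text
t: 15.6
eef_pos: [0.5132, 0.1483, 0.0439]
tcp_rot: [1.888, 1.569, 0.194]
ft_force: [0.5, 0.0, -0.9]
opening: 0.0854
```

Emit:
{"name": "send_rows", "arguments": {
  "motion": "0 0 0 0 0 0;0 0 0 0 0 0;0 0 0 0 0 0;0 0 0 0 0 0;0 0 0 0 0 0;0 0 0 0 0 0;0 0 0 0 0 0;0 0 0 0 0 0;0 0 0 0 0 0;0 0 0 0 0 0;0 0 0 0 0 0",
  "jaw": 1
}}

```text
t: 16.7
eef_pos: [0.5129, 0.1483, 0.0436]
tcp_rot: [1.921, 1.57, 0.228]
ft_force: [-0.1, -0.3, 4.9]
opening: 0.029
```

```bash
python3 d.py|sed -n '1p;3p'; python3 - <<'E'
from h import *
q=capture("scene");save(q,"s7.png",(220,80,390,230),4)
E
```

```text
16.7 [0.5129 0.1483 0.0436] yaw -7.01 [ 7.e-04  2.e-04 -1.e+00] [0.14 0.58 1.72 0.   0.84 0.26] 0.028966350011774805 [-0.1 -0.3  4.9]
bush [ 0.06 -0.01  0.11]
```

View pics/s7.png

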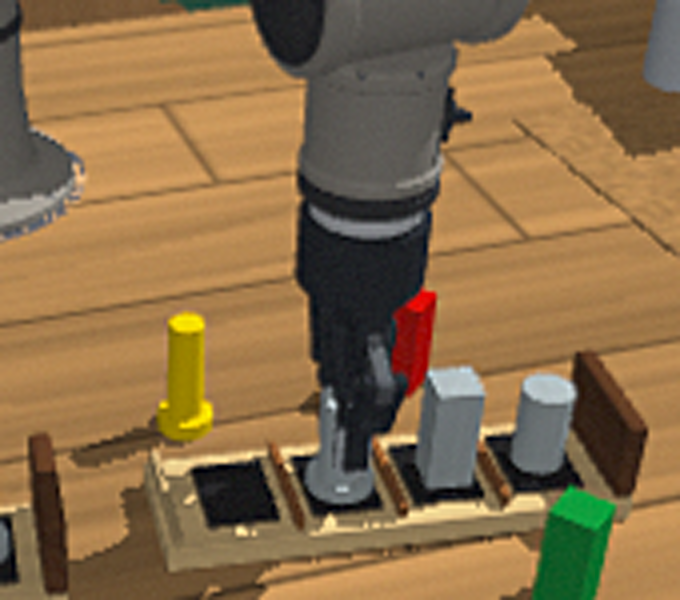

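Emit:
{"name": "send_rows", "arguments": {
  "motion": "-0.3 0 0 0 0 0;-0.6 0 0 0 0 0;-1 0 0 0 0 0;-1.5 0 0 0 0 0;-2 0 0 0 0 0;-2 0 0 0 0 0;-1.5 0 0 0 0 0;-1.2 0 0 0 0 0;-0.6 0 0 0 0 0;-0.3 0 0 0 0 0;0 0 0 0 0 0;0 0 0 0 0 0"
}}

```text
t: 17.95
eef_pos: [0.5123, 0.1482, 0.1526]
tcp_rot: [-1.383, 1.569, -3.076]
ft_force: [0.2, 0.2, -3.5]
opening: 0.0286
```

```bash
python3 d.py|sed -n '1p;7p'
```

```text
17.95 [0.5123 0.1482 0.1526] yaw -7.01 [-1.4e-03 -1.0e-04 -1.0e+00] [0.14 0.43 1.62 0.   1.09 0.26] 0.028565525492006 [ 0.2  0.2 -3.5]
Pbush [10.96  2.41 29.99]
```

Emit:
{"name": "send_rows", "arguments": {
  "motion": "0 0 0.6 0 0 0;0 0.1 1.2 0 0 0;0 0.2 2 0 0 0;0 0.2 2.6 0 0 0;0 0.3 3 0 0 0;0 0.3 3 0 0 0;0 0.3 3 0 0 0;0 0.3 3 0 0 0;0 0.2 3 0 0 0;0 0.2 3 0 0 0;0 0.2 2.4 0 0 0;0 0.1 1.6 0 0 0;0 0 1 0 0 0;0 0 0.6 0 0 0;0 0 0 0 0 0;0 0 0 0 0 0;0 0 0 0 0 0"
}}

```text
t: 19.65
eef_pos: [0.4999, -0.1516, 0.1533]
tcp_rot: [-2.827, 1.57, 1.764]
ft_force: [-0.7, -0.0, -3.1]
opening: 0.0287
```

```bash
python3 d.py|sed -n '1p;7p'; python3 - <<'E'
from h import *
q=capture("scene");save(q,"s8.png",(90,80,260,250),4)
E
```

```text
19.65 [ 0.4999 -0.1516  0.1533] yaw -6.95 [-1.e-04  4.e-04 -1.e+00] [-0.44  0.41  1.65  0.    1.08 -0.32] 0.028671008417497968 [-0.7 -0.  -3.1]
Pbush [11.03 -0.04  0.09]
```

View pics/s8.png

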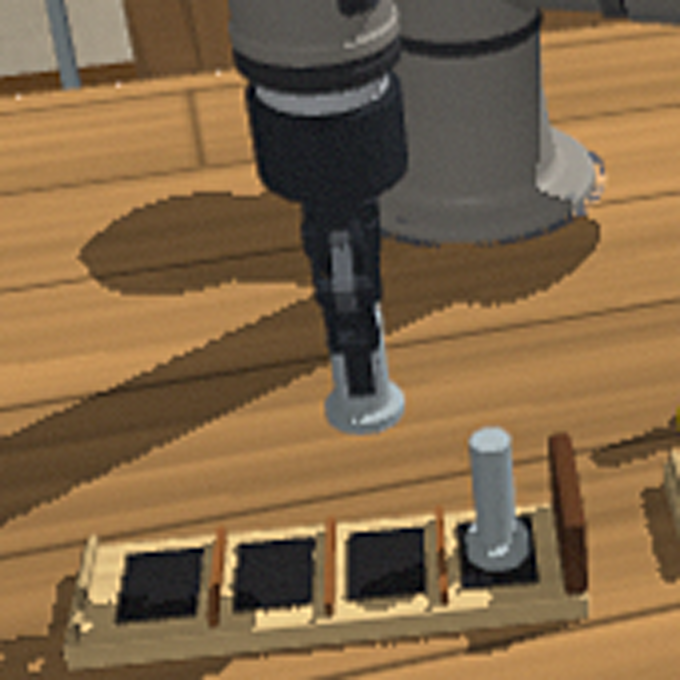

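Emit:
{"name": "send_rows", "arguments": {
  "motion": "0.8 0 0 0 0 0;1.5 0 0 0 0 0;2 0 0 0 0 0;2 0 0 0 0 0;1.8 0 0 0 0 0;1.2 0 0 0 0 0;0.8 0 0 0 0 0;0.4 0 0 0 0 0;0.3 0 0 0 0 0;0.1 0 0 0 0 0;0.05 0 0 0 0 0;0.05 0 0 0 0 0;0 0 0 0 0 0;0 0 0 0 0 0"
}}

```text
t: 21.1
eef_pos: [0.5002, -0.1526, 0.0436]
tcp_rot: [1.362, 1.57, -0.331]
ft_force: [-0.4, 0.3, -2.3]
opening: 0.0288
```

Emit:
{"name": "send_rows", "arguments": {
  "motion": "0.05 0 0 0 0 0;0.05 0 0 0 0 0;0 0 0 0 0 0;0 0 0 0 0 0"
}}

```text
t: 21.5
eef_pos: [0.5002, -0.1526, 0.0436]
tcp_rot: [1.261, 1.569, -0.432]
ft_force: [-2.5, 0.8, 8.8]
opening: 0.0285
```

Emit:
{"name": "send_rows", "arguments": {
  "motion": "0 0 0 0 0 0;0 0 0 0 0 0;0 0 0 0 0 0;0 0 0 0 0 0;0 0 0 0 0 0;0 0 0 0 0 0;0 0 0 0 0 0;0 0 0 0 0 0;0 0 0 0 0 0;0 0 0 0 0 0",
  "jaw": 0
}}

```text
t: 22.5
eef_pos: [0.4999, -0.1524, 0.0423]
tcp_rot: [2.57, 1.571, 0.877]
ft_force: [0.7, -0.3, -0.2]
opening: 0.0854
```

Emit:
{"name": "send_rows", "arguments": {
  "motion": "-0.5 0 0 0 0 0;-1 0 0 0 0 0;-2 0 0 0 0 0;-2.5 0 0 0 0 0;-2.5 0 0 0 0 0;-2 0 0 0 0 0;-1 0 0 0 0 0;-0.5 0 0 0 0 0;0 0 0 0 0 0"
}}

```text
t: 23.4
eef_pos: [0.4999, -0.1524, 0.1626]
tcp_rot: [1.41, 1.57, -0.283]
ft_force: [0.3, 0.3, 0.0]
opening: 0.0855
```

```bash
python3 d.py|sed -n '1,5p'; python3 - <<'E'
from h import *
q=capture("scene");save(q,"s9.png",(90,80,260,250),4)
q=capture("top");save(q,"t9.png",(95,140,425,240),2.4)
E
```

```text
23.4 [ 0.4999 -0.1524  0.1626] yaw -7.01 [ 6.e-04 -2.e-04 -1.e+00] [-0.44  0.4   1.63  0.    1.1  -0.32] 0.0854897989970603 [0.3 0.3 0. ]
pin [ 10.65  -2.57 -22.93]
bush [ 11.95  -2.4  -29.9 ]
block [ 11.15  -2.08 -36.61]
slug [ 12.65  -2.63 -43.1 ]
```

View pics/s9.png

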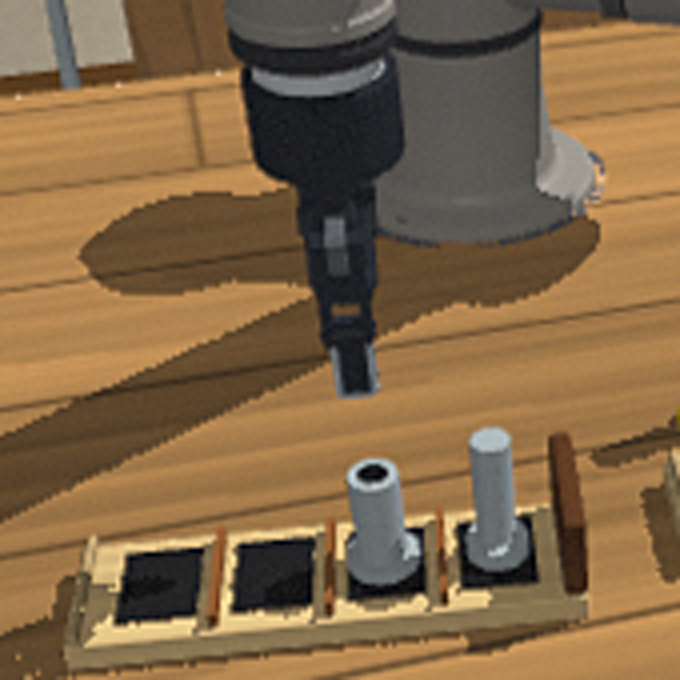

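View pics/t9.png

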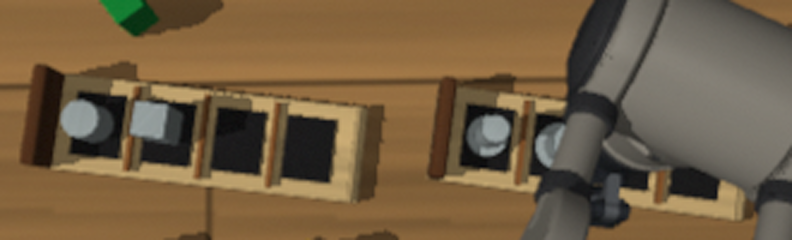

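Emit:
{"name": "send_rows", "arguments": {
  "motion": "0 0 -1 0 0 0;0 -0.1 -2 0 0 0;0 -0.2 -3 0 0 0;0 -0.2 -4 0 0 0;0 -0.3 -4.2 0 0 0;0 -0.3 -4.2 0 0 0;0 -0.3 -4.2 0 0 0;0 -0.3 -4.2 0 0 0;0 -0.2 -4 0 0 0;0 -0.1 -3 0 0 0;0 0 -1.8 0 0 0;0 0 -1 0 0 0;0 0 0 0 0 0;0 0 0 0 0 0;1 0 0 0 0 0;2 0 0 0 0 0;1 0 0 0 0 0;0 0 0 0 0 0;0 0 0 0 0 0"
}}

```text
t: 25.4
eef_pos: [0.5248, 0.2129, 0.1224]
tcp_rot: [-1.345, 1.571, -3.039]
ft_force: [0.2, -0.1, -0.3]
opening: 0.0853
```

```bash
python3 d.py|sed -n '1p;4p'
```

```text
25.4 [0.5248 0.2129 0.1224] yaw -7.05 [-2.e-04 -0.e+00 -1.e+00] [0.25 0.52 1.56 0.   1.06 0.37] 0.0853473914580825 [ 0.2 -0.1 -0.3]
block [ 7.14 -0.09 -0.05]
```

Emit:
{"name": "send_rows", "arguments": {
  "motion": "1 -0.1 0 0 0 0;2 0 0 0 0 0;2 0 0 0 0 0;1 0 0 0 0 0;0.7 0 0 0 0 0;0.4 0 0 0 0 0;0 0 0 0 0 0;0 0 0 0 0 0"
}}

```text
t: 26.2
eef_pos: [0.5241, 0.2135, 0.0519]
tcp_rot: [2.006, 1.57, 0.313]
ft_force: [0.1, 0.6, 0.4]
opening: 0.0854
```

Emit:
{"name": "send_rows", "arguments": {
  "motion": "0 0 0 0 0 0;0 0 0 0 0 0;0 0 0 0 0 0;0 0 0 0 0 0;0 0 0 0 0 0;0 0 0 0 0 0;0 0 0 0 0 0;0 0 0 0 0 0;0 0 0 0 0 0;0 0 0 0 0 0;0 0 0 0 0 0",
  "jaw": 1,
  "grip_force": 70
}}

```text
t: 27.3
eef_pos: [0.5239, 0.2135, 0.0517]
tcp_rot: [2.067, 1.57, 0.374]
ft_force: [-0.9, 0.4, 5.5]
opening: 0.0295
```

```bash
python3 d.py|sed -n '1p;4p'; python3 - <<'E'
from h import *
q=capture("scene");save(q,"s10.png",(240,70,410,240),4)
E
```

```text
27.3 [0.5239 0.2135 0.0517] yaw -7.01 [ 6.e-04  2.e-04 -1.e+00] [0.25 0.61 1.63 0.   0.9  0.37] 0.02947541413994987 [-0.9  0.4  5.5]
block [ 0.07  0.01 -0.  ]
```

View pics/s10.png

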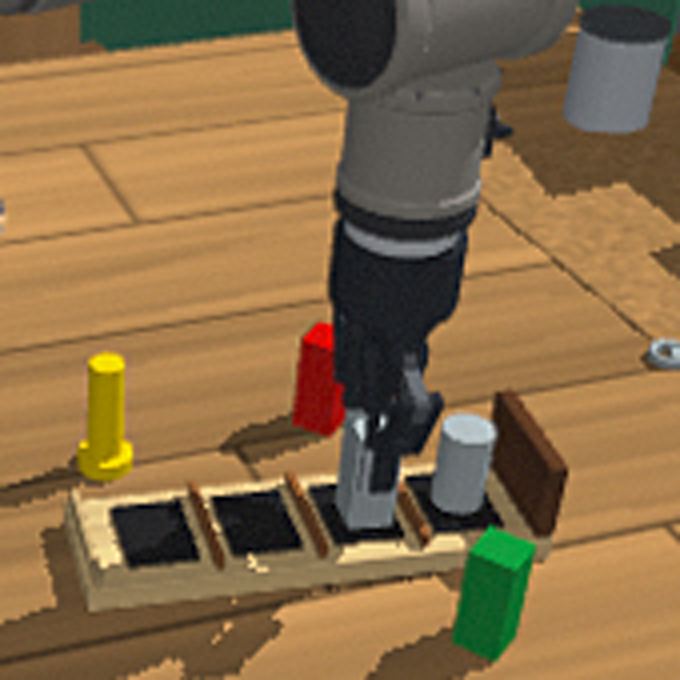

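Emit:
{"name": "send_rows", "arguments": {
  "motion": "-0.3 0 0 0 0 0;-0.6 0 0 0 0 0;-1 0 0 0 0 0;-1.5 0 0 0 0 0;-2 0 0 0 0 0;-2 0 0 0 0 0;-1.5 0 0 0 0 0;-1.2 0 0 0 0 0;-0.6 0 0 0 0 0;-0.3 0 0 0 0 0;0 0 0 0 0 0;0 0 0 0 0 0"
}}

```text
t: 28.55
eef_pos: [0.5233, 0.2133, 0.1606]
tcp_rot: [-1.24, 1.569, -2.933]
ft_force: [-0.2, 0.3, -4.8]
opening: 0.0291
```

```bash
python3 d.py|sed -n '1p;8p'
```

```text
28.55 [0.5233 0.2133 0.1606] yaw -7.01 [-1.4e-03 -3.0e-04 -1.0e+00] [0.25 0.48 1.51 0.   1.15 0.37] 0.029147983483025584 [-0.2  0.3 -4.8]
Pblock [10.97  1.94 43.18]
```

Emit:
{"name": "send_rows", "arguments": {
  "motion": "0 0 0.6 0 0 0;0 0 1.2 0 0 0;0 0.1 2.2 0 0 0;0 0.2 3.2 0 0 0;0 0.2 3.2 0 0 0;0 0.2 3.2 0 0 0;0 0.2 3.2 0 0 0;0 0.2 3.2 0 0 0;0 0.2 3.2 0 0 0;0 0.2 3.2 0 0 0;0 0.1 3.2 0 0 0;0 0.1 3.2 0 0 0;0 0.1 3.2 0 0 0;0 0.1 3.2 0 0 0;0 0 2.2 0 0 0;0 0 1.2 0 0 0;0 0 0.6 0 0 0;0 0 0 0 0 0;0 0 0 0 0 0;0 0 0 0 0 0"
}}

```text
t: 30.55
eef_pos: [0.49, -0.2166, 0.1613]
tcp_rot: [-2.798, 1.57, 1.794]
ft_force: [-0.3, 0.2, -4.7]
opening: 0.0296
```

```bash
python3 d.py|sed -n '1p;8p'; python3 - <<'E'
from h import *
q=capture("scene");save(q,"s11.png",(90,80,260,250),4)
E
```

```text
30.55 [ 0.49   -0.2166  0.1613] yaw -6.94 [-1.e-04  4.e-04 -1.e+00] [-0.56  0.43  1.6   0.    1.12 -0.44] 0.02955715539533851 [-0.3  0.2 -4.7]
Pblock [ 1.103e+01 -1.000e-02  1.100e-01]
```

View pics/s11.png

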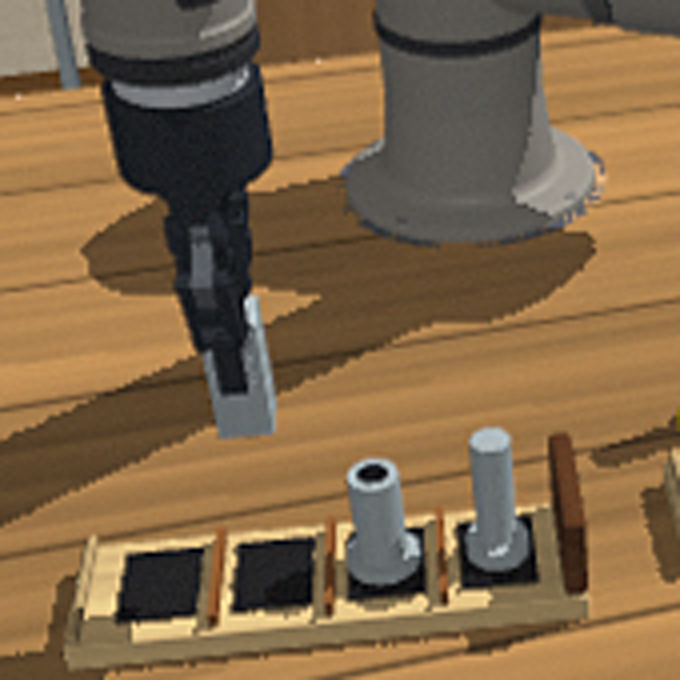

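Emit:
{"name": "send_rows", "arguments": {
  "motion": "0.8 0 0 0 0 0;1.5 0 0 0 0 0;2 0 0 0 0 0;2 0 0 0 0 0;1.8 0 0 0 0 0;1.2 0 0 0 0 0;0.8 0 0 0 0 0;0.4 0 0 0 0 0;0.3 0 0 0 0 0;0.1 0 0 0 0 0;0.05 0 0 0 0 0;0 0 0 0 0 0;0 0 0 0 0 0"
}}

```text
t: 31.9
eef_pos: [0.49, -0.2178, 0.0522]
tcp_rot: [1.276, 1.57, -0.418]
ft_force: [-0.3, -0.4, -4.9]
opening: 0.0294
```

Emit:
{"name": "send_rows", "arguments": {
  "motion": "0.05 0 0 0 0 0;0 0 0 0 0 0;0.05 0 0 0 0 0;0 0 0 0 0 0"
}}

```text
t: 32.3
eef_pos: [0.4901, -0.2179, 0.0517]
tcp_rot: [1.168, 1.57, -0.525]
ft_force: [-3.6, 1.1, 5.5]
opening: 0.0291
```

Emit:
{"name": "send_rows", "arguments": {
  "motion": "0 0 0 0 0 0;0 0 0 0 0 0;0 0 0 0 0 0;0 0 0 0 0 0;0 0 0 0 0 0;0 0 0 0 0 0;0 0 0 0 0 0;0 0 0 0 0 0;0 0 0 0 0 0;0 0 0 0 0 0",
  "jaw": 0
}}

```text
t: 33.3
eef_pos: [0.4899, -0.2177, 0.0508]
tcp_rot: [2.11, 1.571, 0.417]
ft_force: [0.4, 0.4, 0.5]
opening: 0.0855
```

Emit:
{"name": "send_rows", "arguments": {
  "motion": "-0.5 0 0 0 0 0;-1 0 0 0 0 0;-2 0 0 0 0 0;-2.5 0 0 0 0 0;-2.5 0 0 0 0 0;-2 0 0 0 0 0;-1 0 0 0 0 0;-0.5 0 0 0 0 0;0 0 0 0 0 0"
}}

```text
t: 34.2
eef_pos: [0.4899, -0.2177, 0.1711]
tcp_rot: [1.362, 1.57, -0.331]
ft_force: [-0.4, -0.5, 0.3]
opening: 0.0855
```

```bash
python3 d.py|sed -n '1p;5p'; python3 - <<'E'
from h import *
q=capture("scene");save(q,"s12.png",(90,80,260,250),4)
E
```

```text
34.2 [ 0.4899 -0.2177  0.1711] yaw -7.01 [ 5.e-04 -2.e-04 -1.e+00] [-0.56  0.42  1.59  0.    1.14 -0.44] 0.08554914401061954 [-0.4 -0.5  0.3]
slug [ 13.5   -2.43 -49.7 ]
```

View pics/s12.png

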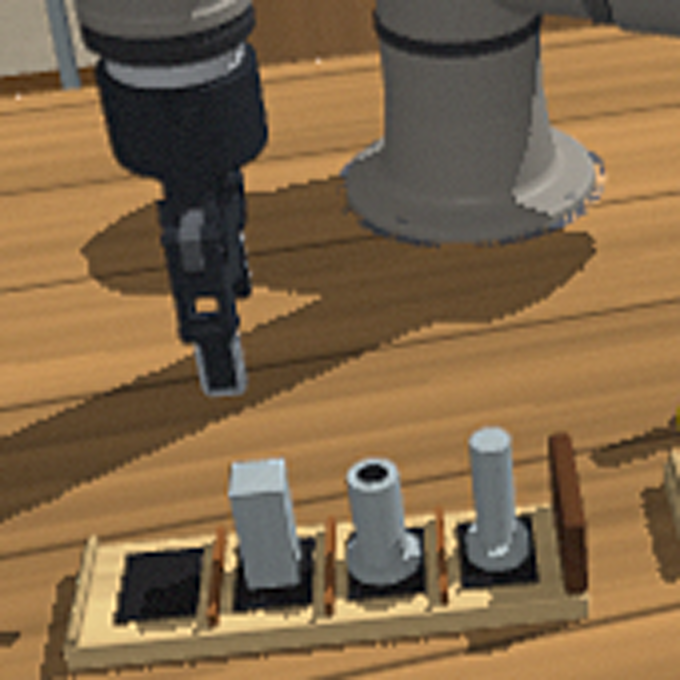

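Block stands upright on the third pad. Next, the slug.

Emit:
{"name": "send_rows", "arguments": {
  "motion": "0 0 -1 0 0 0;0 -0.1 -2 0 0 0;0 -0.2 -3.2 0 0 0;0 -0.2 -4.2 0 0 0;0 -0.2 -4.2 0 0 0;0 -0.3 -4.2 0 0 0;0 -0.3 -4.2 0 0 0;0 -0.3 -4.2 0 0 0;0 -0.3 -4.2 0 0 0;0 -0.2 -4.2 0 0 0;0 -0.2 -4.2 0 0 0;0 -0.1 -4 0 0 0;0 0 -3 0 0 0;0 0 -2 0 0 0;0 0 -1 0 0 0;0 0 0 0 0 0;1 0 0 0 0 0;2 0 0 0 0 0;2 0 0 0 0 0;0 0 0 0 0 0"
}}

```text
t: 36.25
eef_pos: [0.525, 0.2774, 0.1175]
tcp_rot: [-1.065, 1.564, -2.76]
ft_force: [-0.5, -0.6, -1.1]
opening: 0.0853
```

```bash
python3 d.py|sed -n '1p;5p'
```

```text
36.25 [0.525  0.2774 0.1175] yaw -7.11 [-0.0061 -0.0024 -1.    ] [ 0.36  0.58  1.47 -0.    1.1   0.48] 0.08531434391490772 [-0.5 -0.6 -1.1]
slug [ 8.15  0.19 -0.15]
```

Emit:
{"name": "send_rows", "arguments": {
  "motion": "1 0 0 0 0 0;2 0 0 0 0 0;2 0 0 0 0 0;1.5 0 0 0 0 0;1 0 0 0 0 0;0.6 0 0 0 0 0;0.3 0 0 0 0 0;0 0 0 0 0 0;0 0 0 0 0 0"
}}

```text
t: 37.15
eef_pos: [0.5272, 0.2797, 0.0375]
tcp_rot: [2.092, 1.57, 0.399]
ft_force: [-0.3, 0.2, 0.3]
opening: 0.0855
```

```bash
python3 d.py|sed -n '1p;5p'; python3 - <<'E'
from h import *
q=capture("scene");save(q,"s13.png",(240,70,410,240),4)
E
```

```text
37.15 [0.5272 0.2797 0.0375] yaw -7.01 [ 1.2e-03  5.0e-04 -1.0e+00] [0.36 0.68 1.54 0.   0.92 0.48] 0.08545959338751347 [-0.3  0.2  0.3]
slug [ 0.15 -0.06  0.13]
```

View pics/s13.png

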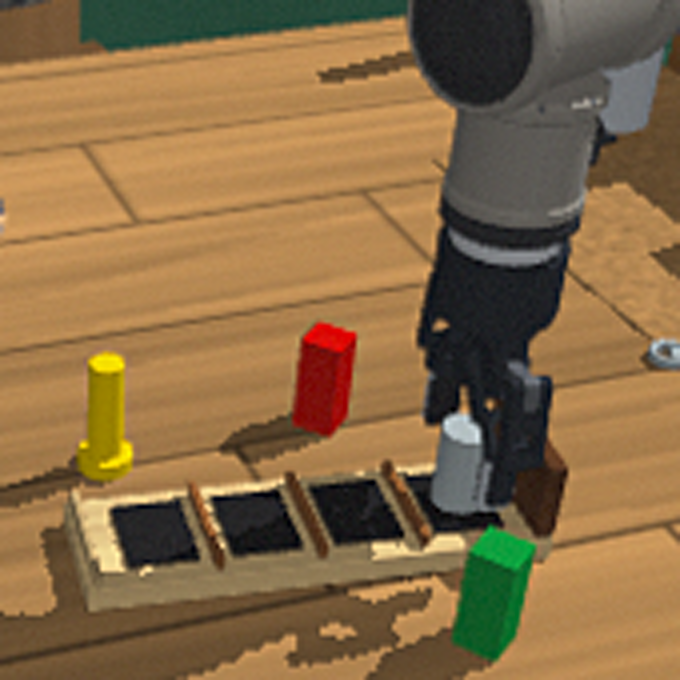

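Emit:
{"name": "send_rows", "arguments": {
  "motion": "0.1 0 0.1 0 0 0;0 0 0 0 0 0;0 0 0 0 0 0;0 0 0 0 0 0;0 0 0 0 0 0;0 0 0 0 0 0;0 0 0 0 0 0;0 0 0 0 0 0;0 0 0 0 0 0;0 0 0 0 0 0;0 0 0 0 0 0;0 0 0 0 0 0",
  "jaw": 1,
  "grip_force": 65
}}

```text
t: 38.4
eef_pos: [0.527, 0.2786, 0.0361]
tcp_rot: [2.052, 1.57, 0.359]
ft_force: [0.6, -0.7, 5.9]
opening: 0.0329
```

Emit:
{"name": "send_rows", "arguments": {
  "motion": "-0.3 0 0 0 0 0;-0.6 0 0 0 0 0;-1 0 0 0 0 0;-1.5 0 0 0 0 0;-2 0 0 0 0 0;-2 0 0 0 0 0;-1.5 0 0 0 0 0;-1.2 0 0 0 0 0;-0.6 0 0 0 0 0;-0.3 0 0 0 0 0;0 0 0 0 0 0;0 0 0 0 0 0"
}}

```text
t: 39.6
eef_pos: [0.5263, 0.2783, 0.145]
tcp_rot: [-1.139, 1.569, -2.832]
ft_force: [-0.1, 0.5, -4.7]
opening: 0.0328
```

```bash
python3 d.py|sed -n '1p;9p'; python3 - <<'E'
from h import *
q=capture("scene");save(q,"s14.png",(240,70,410,240),4)
E
```

```text
39.6 [0.5263 0.2783 0.145 ] yaw -7.01 [-1.4e-03 -5.0e-04 -1.0e+00] [0.36 0.55 1.44 0.   1.15 0.48] 0.03275640599116935 [-0.1  0.5 -4.7]
Pslug [10.93  2.29 56.25]
```

View pics/s14.png

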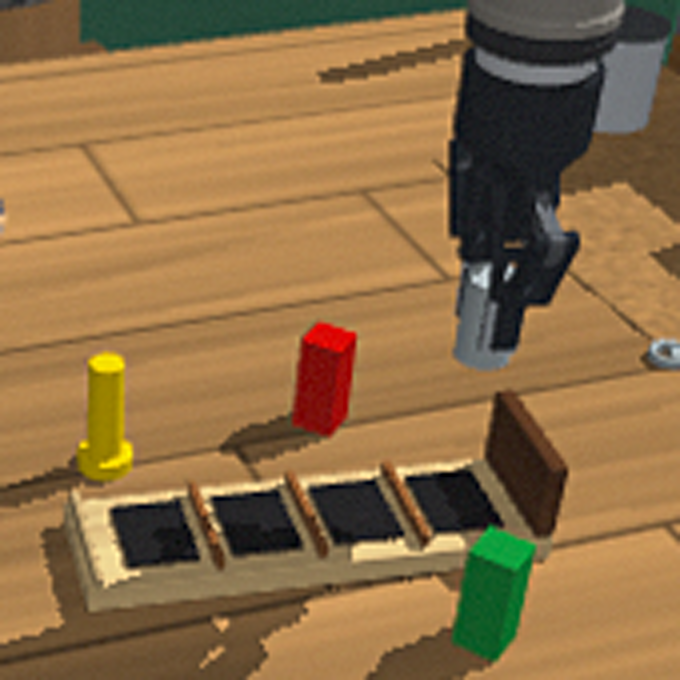

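Emit:
{"name": "send_rows", "arguments": {
  "motion": "0 0 0.6 0 0 0;0 0 1.2 0 0 0;0 0.1 2.2 0 0 0;0 0.2 3.2 0 0 0;0 0.2 3.2 0 0 0;0 0.2 3.2 0 0 0;0 0.2 3.2 0 0 0;0 0.2 3.2 0 0 0;0 0.2 3.2 0 0 0;0 0.2 3.2 0 0 0;0 0.2 3.2 0 0 0;0 0.1 3.2 0 0 0;0 0.1 3.2 0 0 0;0 0.1 3.2 0 0 0;0 0.1 3.2 0 0 0;0 0.1 3.2 0 0 0;0 0.1 3.2 0 0 0;0 0 2.6 0 0 0;0 0 2 0 0 0;0 0 1.4 0 0 0"
}}

```text
t: 41.65
eef_pos: [0.4815, -0.2701, 0.1457]
tcp_rot: [-0.936, 1.57, -2.631]
ft_force: [-0.0, 0.7, -3.7]
opening: 0.033
```

Emit:
{"name": "send_rows", "arguments": {
  "motion": "0 0 0.9 0 0 0;0 0 0.5 0 0 0;0 0 0 0 0 0;0 0 0 0 0 0;0 0 0 0 0 0;0 0 0 0 0 0"
}}

```text
t: 42.25
eef_pos: [0.4811, -0.2815, 0.1458]
tcp_rot: [-2.984, 1.571, 1.607]
ft_force: [0.2, 0.5, -4.7]
opening: 0.0326
```

```bash
python3 d.py|sed -n '1p;9p'; python3 - <<'E'
from h import *
q=capture("scene");save(q,"s15.png",(90,80,260,250),4)
E
```

```text
42.25 [ 0.4811 -0.2815  0.1458] yaw -6.96 [-0.e+00  2.e-04 -1.e+00] [-0.67  0.48  1.56  0.    1.1  -0.55] 0.032590682957429534 [ 0.2  0.5 -4.7]
Pslug [10.98 -0.07  0.15]
```

View pics/s15.png

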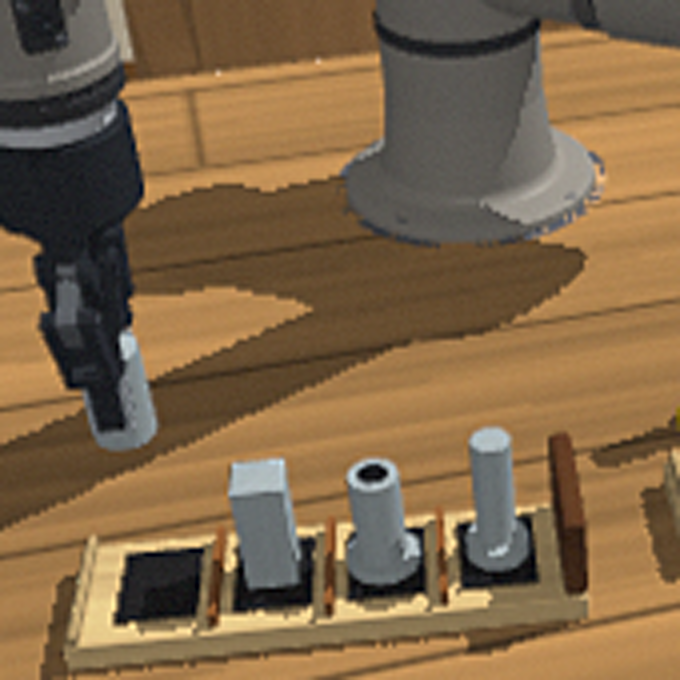

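Emit:
{"name": "send_rows", "arguments": {
  "motion": "0.8 0 0.1 0 0 0;1.5 0 0 0 0 0;2 0 0 0 0 0;2 0 0 0 0 0;1.8 0 0 0 0 0;1.2 0 0 0 0 0;0.8 0 0 0 0 0;0.4 0 0 0 0 0;0.3 0 0 0 0 0;0.1 0 0 0 0 0;0.05 0 0 0 0 0;0 0 0 0 0 0;0 0 0 0 0 0"
}}

```text
t: 43.6
eef_pos: [0.481, -0.2832, 0.0366]
tcp_rot: [1.139, 1.57, -0.554]
ft_force: [0.4, -0.3, -3.9]
opening: 0.0323
```

Emit:
{"name": "send_rows", "arguments": {
  "motion": "0.05 0 0 0 0 0;0 0 0 0 0 0;0.05 0 0 0 0 0;0 0 0 0 0 0"
}}

```text
t: 44.0
eef_pos: [0.481, -0.2832, 0.0361]
tcp_rot: [1.032, 1.57, -0.661]
ft_force: [-1.7, 2.7, 4.2]
opening: 0.0327
```

Emit:
{"name": "send_rows", "arguments": {
  "motion": "0 0 0 0 0 0;0 0 0 0 0 0;0 0 0 0 0 0;0 0 0 0 0 0;0 0 0 0 0 0;0 0 0 0 0 0;0 0 0 0 0 0;0 0 0 0 0 0;0 0 0 0 0 0;0 0 0 0 0 0",
  "jaw": 0
}}

```text
t: 45.0
eef_pos: [0.4808, -0.2831, 0.0353]
tcp_rot: [2.719, 1.571, 1.026]
ft_force: [-0.1, 0.7, -0.1]
opening: 0.0854
```

Emit:
{"name": "send_rows", "arguments": {
  "motion": "-0.5 0 0 0 0 0;-1 0 0 0 0 0;-2 0 0 0 0 0;-2.5 0 0 0 0 0;-2.5 0 0 0 0 0;-2 0 0 0 0 0;-2 0 0 0 0 0;-2 0 0 0 0 0;-1 0 0 0 0 0;0 0 2 0 0 0;0 0 4 0 0 0;0 0 4 0 0 0;0 0 4 0 0 0;0 0 4 0 0 0;0 0 4 0 0 0;0 0 2 0 0 0;0 0 0 0 0 0;0 0 0 0 0 0"
}}

```text
t: 46.8
eef_pos: [0.4512, -0.5209, 0.1897]
tcp_rot: [-2.686, 1.569, 1.903]
ft_force: [1.0, 1.0, -0.6]
opening: 0.0857
```

```bash
python3 d.py|sed -n '1p'; python3 - <<'E'
from h import *
q=capture("scene");save(q,"s16.png",(90,80,260,250),4)
p=capture("top")
I=cv2.resize(p["img"][160:240,265:425,::-1],None,fx=4.8,fy=4.8,interpolation=cv2.INTER_CUBIC)
t=np.linspace(0,6.3,40)
for (x,y),h,r in zip([(0.5094,-0.0871),(0.4994,-.1524),(.4897,-.2177),(.4802,-.2828)],(.106,.088,.094,.078),(12,15,15,17)):
    C=np.c_[x+r/1e3*np.cos(t),y+r/1e3*np.sin(t),0*t+h]
    cv2.polylines(I,[((proj(p,C)-[265,160]+.5)*4.8-.5).round().astype(int)],True,(0,0,255),1)
cv2.imwrite("pics/t16.png",I)
E
```

```text
46.8 [ 0.4512 -0.5209  0.1897] yaw -7.05 [-5.0e-04  1.4e-03 -1.0e+00] [-0.97  0.68  1.06  0.    1.4  -0.85] 0.08570793519076775 [ 1.   1.  -0.6]
```

View pics/s16.png

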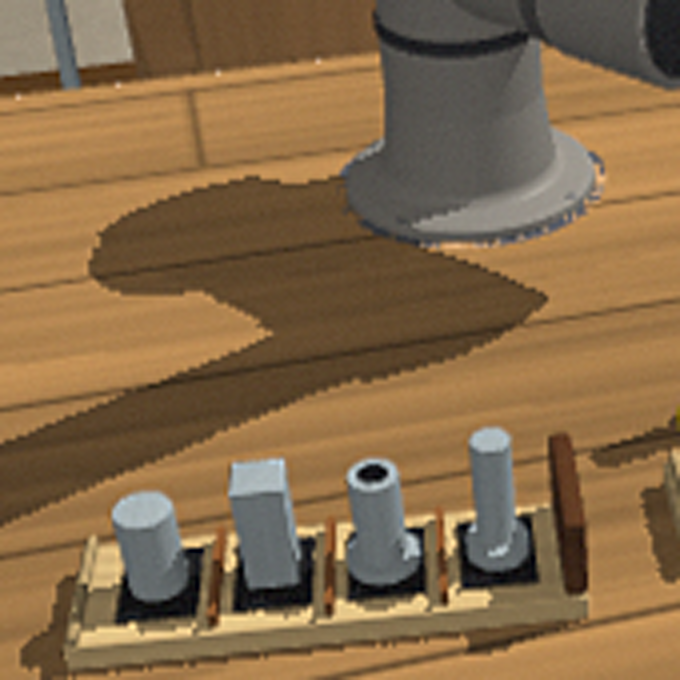

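View pics/t16.png

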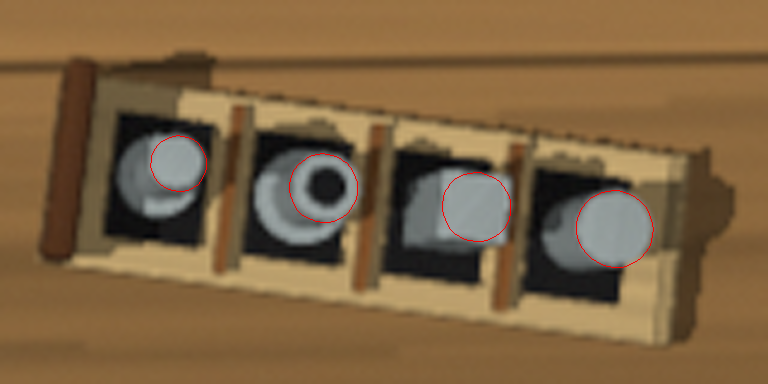

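```bash
python3 -c "
from workcell import *
print(finish_job())"
```

```text
the job is handed in; nothing more can be done
None
```

All four parts now stand on the empty rack in reverse order, and I have handed the job in. Counted from its tall end board, the order is pin, bush, block, slug; on the full rack it was slug, block, bush, pin.

**How it was done:** I gripped each part across the rack, lifted it clear and lowered it until the wrist force showed contact. I then released it and moved the arm away. The last camera check before handing in was at about 46.8 s of the 106 s allowed.

**Final checks:** The last scene picture shows all four upright on their pads. In the last top picture, the outlines I projected for each part's top at its pad centre agree with the parts to about 1–2 mm. The allowance is 16 mm across and 13 mm along.

**Disagreements:** My first estimate of the pin's position was about 3–4 mm off its outline in the top picture, and the bush's about 2 mm; I corrected both before gripping. The recogniser also returned the green and red blocks and the yellow pin as matches; I left those alone. No check failed at the end, and the job gives no verdict.

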